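Press the collared bushing into the shaft mount

ROBOT

A 6-joint arm with a two-finger parallel gripper is mounted at the origin on a cart in front of the work surface, level with it; the furniture and walls round the work are solid. World frame = base frame: x ahead of the robot, y to its left, z up, the work surface at z = 0. Lengths are in m, angles in rad, forces in N, time in s.
With the tool pointing down it reaches from about 0.35 to 0.8 m from the base axis. Payload 7.3 kg.
Tool frame: the origin (TCP) lies at the very end of the fingers, on their centre line; the grasp point (between the pads) lies robot.grasp_offset behind it (robot.grasp_offset is the distance from the TCP to the grasp point, in m); z points along the fingers, y is the line along which they close (so a half turn about z gives the same grasp; the last joint's range is limited). The gripper opens to 85 mm and grips with 20 to 120 N. Pads are 22 mm wide; open, the fingers measure 114 mm over their backs; the gripper's body (76 mm by 85 mm) begins 54 mm behind the grasp point. The pads swing forward as they close: fully open they stand 13 mm farther back than shut.
Start: joints at [-1.343, 0.342, 1.524, -0, 1.275, -0.146], TCP at [0.192, -0.489, 0.231] pointing down, gripper open.
Joint ranges: [-2.53, 2.53], [-0.77, 2.02], [0.04, 2.7], [-1, 4.14], [0.28, 2.66], [-3.11, 3.11]. Speed limits (rad/s): [2.57, 2.57, 3.14, 3.14, 3.14, 3.14].

INTERFACE

Orientations are given as a rotation vector (axis times angle).
In Python, from bench import robot gives the robot as it stands. The module is installed in compiled form; this text tells all that it offers.
- The arm moves only by the tool carry_out, never from a script. Its argument "targets" is a list of rows, each an object with "gripper": the opening in per cent of the stroke, from 0 (shut) to 100 (fully open); "dp": the shift along the world's x, y, z in mm, a list of three; "angular": the turn, a rotation vector about the world's x, y, z in rad, a list of three. A call has 1 to 10 rows; each row shifts and turns the commanded pose from where the row before left it; what a row does not reach is not made up. A row lasts 1/8 s, in which the tool goes at most 62.5 mm and 10.7 degrees, less where a joint would pass 70% of its speed; a pose out of reach is approached as far as the arm can. A call with a gripper value outside its range is refused whole. The fingers move at their own pace and stop on an object; the grip force is fixed at half the most. Time passes only in rows, so rows that do not move let the fingers close. It gives the time, the measured TCP pose, the force, the opening and the grip force at its end, in the units of the state.
- robot.state(): the state, without advancing time (a new reading comes with each control period).
- robot.grab_frame(name): name is "scene" or "top" or "wrist"; returns the picture (420x560x3 uint8, blue, green, red); there is no depth.
- robot.camera_params(name): a dict with "vertical_fov" (degrees; the focal length in pixels is half the picture's height over the tangent of half this angle, whatever the lens; pixels are square), "cx", "cy" (the principal point, pixels), "R" (3x3) and "t" (3): a world point X has camera coordinates R X + t. Camera axes: x right, y down, z forward; pixel columns grow to the right and rows downward; lengths in m; the calibration is good to about 2 mm. A picture is of the moment at which its call begins: read the wrist's pose just before it. camera_params takes no time and is no camera call; for the wrist camera it gives the pose at the moment of the call.
- robot.close_job(): hands the job in; it is judged then, once.
The state is a dict: "time": time; "qpos": joint angles; "joint_velocities": joint speeds; "joint_torque": joint torques, N m; "tool_pos": TCP position; "eef_rot": TCP orientation; "wrist_force": force on the tool from outside, world axes, zero at the start; "torque": the same for the moment, N m; "width": opening from 0.0 (shut) to 1.0 (fully open); "finger_force": force on a finger pad.
Only numpy, scipy, OpenCV 4.12 (cv2) and the standard library are available. Lean on these libraries where they do the work, as an engineer would, in place of code of your own. Each camera call takes 0.05 s, during which the arm holds its last target. There are 200 camera calls.

TASK

Of the two brass bushings standing on the bench, take the slimmer one that fits the aluminium shaft mount, put its sleeve into the upright bore and press it down firmly until the underside of its collar sits flush on the rim of the bore, then let go. Leave the wide bushing where it stands.

Things in the scene. Friction and masses are not known exactly. Their poses are not given: they have to be found in the camera images.
- bushing_center (a point): Centre (half-way up) of the slim brass bushing that fits. Round about z, 48 mm high, 0.15 kg, standing sleeve down: sleeve 26 mm wide, 28 mm long, nose tapered to 20 mm over its lowest 8 mm; above it a collar 44 mm wide, 20 mm high, with a blind 10 mm hole on top. Collar's underside 4 mm above this point, its mid-height 14 mm above: grip there. The two bushings trade places.
- wide_bushing_center (a point): Centre (half-way up) of the other brass bushing, which does not fit: 38 mm high, collar 58 mm wide and 14 mm high, sleeve 40 mm wide, standing sleeve down. To be left alone.
- bore_mouth (a point): Centre of the bore's mouth, on the rim of the mount's round boss; z up. Fixed aluminium mount, turned any way: foot 90 x 64 x 10 mm, in its middle an upright boss 38 mm in outer diameter, rim 55 mm above the bench, bore 28 mm. Home, the collar rests solidly on the rim and the bushing's centre is 4 mm below this point. Fingers holding the collar pass outside the boss.
- bore_ring (a joint): Stiff dark ring inside the bore, how far it has slid down (m): 0 has its top 17 mm below the rim, start 0 to 0.003. It stops the bushing with its collar 8 to 11 mm above the rim; a steady slow push of about 7 to 12 N (rubbing included) slides both down, and they stay where left (no spring back). With the bushing home it reads about 0.011.
Mind the look-alikes: they are no part of the job. Several things look just like the part that bears bore_mouth: the one meant starts farthest to the robot's right.

How it is judged:
At the end, for the whole second after the job is handed in: The slim bushing is in the mount's bore (axis within 6 mm of the bore's, tilt under 7 degrees) with its collar down on the rim, no gap over 2 mm, and released; the wide bushing is within 40 mm of where it stood (z of bushing_center in the frame of bore_mouth below -0.002 m and horizontal distance between bushing_center and bore_mouth below 0.006 m and angle between bushing_center's own z axis and vertical below 0.12 rad and distance of wide_bushing_center from where it was at the start of the episode below 0.04 m); the robot touches nothing.
It also fails if it takes over 48 s, if anything falls off the work surface, if the arm or the gripper's body presses on something with over 40 N, if the wrist force passes 120 N, or if a joint passes its speed limit or range.

## Working session

There is one attempt and no reset: what is moved stays moved. The work goes in short steps, Python scripts to look and compute and a tool call to move; the robot and the scene stay as the last step left them, time stands still between calls to the robot, and variables do not carry over. Pictures are saved under pics/ and viewed, at most 10 in all, crops included, and the job is handed in when it is done.

Besides the shell and the picture viewer there is one more tool, called after "Request:" as name(argument=value, ...), one argument or row to a line, values as JSON. carry_out: Moves the arm, as the interface text tells. Its arguments: {"type":"object","properties":{"targets":{"type":"array"}},"required":["targets"]}

```bash
mkdir -p pics
cat > h.py <<'E'
from bench import robot
import cv2, numpy as np
def cam(n):
    p=robot.camera_params(n); f=210/np.tan(np.radians(p['vertical_fov'])/2)
    return f,p['cx'],p['cy'],np.array(p['R']),np.array(p['t'])
def ray(c,u,v):
    f,cx,cy,R,t=c; d=R.T@np.array([(u-cx)/f,(v-cy)/f,1]); return -R.T@t,d
def onz(c,u,v,z):
    o,d=ray(c,u,v); return o+d*(z-o[2])/d[2]
def proj(c,X):
    f,cx,cy,R,t=c; q=R@np.array(X)+t; return np.array([f*q[0]/q[2]+cx,f*q[1]/q[2]+cy])
E
python3 - <<'E'
from h import *
print(robot.state(),robot.grasp_offset)
a=robot.grab_frame('scene');b=robot.grab_frame('top')
cv2.imwrite('pics/a.png',a);cv2.imwrite('pics/b.png',b)
for n in('scene','top'):print(cam(n))
E
```

```text
{'time': 0.0, 'qpos': array([-1.34297263e+00,  3.42713955e-01,  1.52503460e+00, -1.67721992e-05,
        1.27535609e+00, -1.45981125e-01]), 'joint_velocities': array([-1.75468425e-04, -7.25996473e-04, -5.28696760e-04, -1.62465094e-03,
       -7.49946954e-05,  2.99800932e-05]), 'joint_torque': array([-1.51818324e-03, -4.33681369e+01, -2.46011049e+01, -4.02602263e-04,
        7.81787967e-03,  4.11521398e-06]), 'tool_pos': array([ 0.19164382, -0.48834586,  0.23062436]), 'eef_rot': array([-3.08539514e+00, -5.83485610e-01,  1.22280685e-04]), 'wrist_force': array([0.19219108, 0.10812722, 0.84741222]), 'torque': array([ 6.07268259e-02,  7.35386797e-05, -4.54905244e-02]), 'finger_force': 0.0, 'width': 1.0010446673093165} 0.0187
(np.float64(526.5572526951267), 285.2415964741196, 206.00078725969067, array([[-0.78874956, -0.61436726,  0.02066378],
       [-0.43956671,  0.54019718, -0.71761279],
       [ 0.42971529, -0.57509989, -0.69613568]]), array([0.39807384, 0.27537045, 1.17509525]))
(np.float64(404.19748483023074), 276.43685152431925, 207.53237483191842, array([[ 0.00508753, -0.9995488 ,  0.02960255],
       [-0.9899547 , -0.00921703, -0.14108416],
       [ 0.14129336, -0.02858742, -0.98955492]]), array([-0.02726263,  0.48665934,  1.16259648]))
```

View pics/a.png

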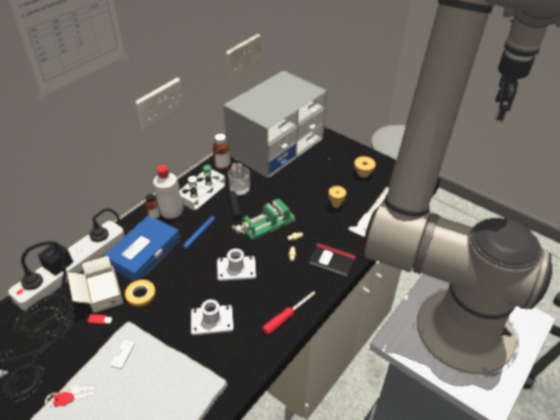

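View pics/b.png

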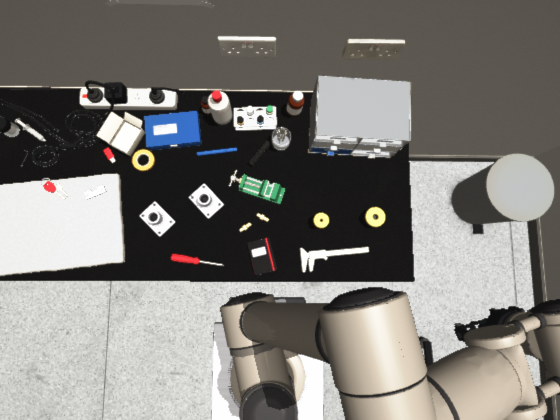

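The scene shows two mounts, at top-view pixels (206,200) and (157,218). The right one, at (206,200), is the target. The slim bushing is at (321,220) and the wide one at (375,217).

Run:
```python
from h import *
from scipy.spatial.transform import Rotation as Ro
b=cv2.imread('pics/b.png');a=cv2.imread('pics/a.png')
for n,im,boxes in(('top',b,[(321,220),(375,217)]),('scene',a,[(337,195),(364,167)])):
    c=cam(n)
    hsv=cv2.cvtColor(im,cv2.COLOR_BGR2HSV);m=cv2.inRange(hsv,(12,90,70),(35,255,255))
    k,l,s,ce=cv2.connectedComponentsWithStats(m)
    for i in range(1,k):
        if s[i,4]>60: print(n,s[i],ce[i].round(1),onz(c,*ce[i],.038).round(4))
c=cam('top')
g=cv2.cvtColor(b,cv2.COLOR_BGR2GRAY)
for (u,v) in((206,200),(157,218)):
    print(onz(c,u,v,.055))
cv2.imwrite('pics/c.png',cv2.resize(np.hstack([b[175:235,175:245],b[190:250,290:395]]),None,fx=4,fy=4,interpolation=2))
w=cam('wrist');s=robot.state();T=Ro.from_rotvec(s['eef_rot']).as_matrix()
C=-w[3].T@w[4]
print('cam in tool',T.T@(C-s['tool_pos']),w[0],'Rct',(w[3]@T).round(3),'T',T.round(3))
```

```text
top [131 149  24  22 270] [142.9 159.7] [0.6263 0.3744 0.038 ]
top [365 206  21  22 119] [374.8 216.4] [ 0.4626 -0.3157  0.038 ]
top [313 212  17  17  91] [320.9 219.9] [ 0.4507 -0.1551  0.038 ]
scene [353 155  24  22 384] [364.2 165. ] [ 0.4561 -0.3076  0.038 ]
scene [328 185  19  23 320] [336.7 194.5] [ 0.4476 -0.1526  0.038 ]
scene [124 279  32  28 511] [139.7 292.7] [0.6102 0.3978 0.038 ]
[0.50417208 0.18163516 0.055     ]
[0.45036163 0.32035309 0.055     ]
cam in tool [ 0.06561269  0.00150773 -0.14230643] 347.17631070779123 Rct [[-0.     1.     0.   ]
 [-0.966 -0.    -0.258]
 [-0.258 -0.     0.966]] T [[ 0.931  0.365 -0.   ]
 [ 0.365 -0.931  0.001]
 [ 0.    -0.001 -1.   ]]
```

View pics/c.png

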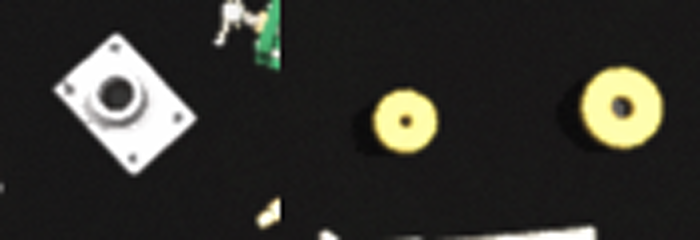

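The crop shows the bore centre at about (204,198.8) in the full top picture. The slim bushing's hole is at about (321,220).

Request:
carry_out(
  targets=[
    {"gripper": 100, "dp": [29, 37, 0], "angular": [0, 0, 0]},
    {"gripper": 100, "dp": [29, 37, 0], "angular": [0, 0, 0]},
    {"gripper": 100, "dp": [29, 37, 0], "angular": [0, 0, 0]},
    {"gripper": 100, "dp": [29, 37, 0], "angular": [0, 0, 0]},
    {"gripper": 100, "dp": [29, 37, -10], "angular": [0, 0, 0]},
    {"gripper": 100, "dp": [29, 37, -20], "angular": [0, 0, 0]},
    {"gripper": 100, "dp": [29, 37, -20], "angular": [0, 0, 0]},
    {"gripper": 100, "dp": [29, 37, -20], "angular": [0, 0, 0]},
    {"gripper": 100, "dp": [27, 37, -20], "angular": [0, 0, 0]},
    {"gripper": 100, "dp": [0, 0, 0], "angular": [0, 0, 0]},
  ],
)

```text
time: 1.35
tool_pos: [0.4508, -0.1529, 0.1396]
eef_rot: [-3.083, -0.59, 0.004]
wrist_force: [-0.4, -0.1, 0.6]
width: 1.001
finger_force: 0.0
```

Run:
```python
from h import *
s=robot.state();c=cam('wrist');im=robot.grab_frame('wrist');cv2.imwrite('pics/d.png',im)
print(s['time'],s['tool_pos'],s['eef_rot'],s['wrist_force'])
m=cv2.inRange(cv2.cvtColor(im,cv2.COLOR_BGR2HSV),(12,90,70),(35,255,255))
k,l,st,ce=cv2.connectedComponentsWithStats(m)
for i in range(1,k):
    if st[i,4]>300: print(st[i],ce[i].round(1),onz(c,*ce[i],.044).round(4))
print(proj(c,[.451,-.155,.048]))
```

```text
1.35 [ 0.45084738 -0.15291942  0.13958921] [-3.08306221 -0.58973445  0.00426068] [-0.38029931 -0.13333376  0.57466665]
[ 250  178   65   67 3320] [282.2 211.2] [ 0.4515 -0.1541  0.044 ]
[ 441  230   86   77 5074] [482.8 267.1] [ 0.4665 -0.3082  0.044 ]
[283.08751833 213.79600468]
```

View pics/d.png

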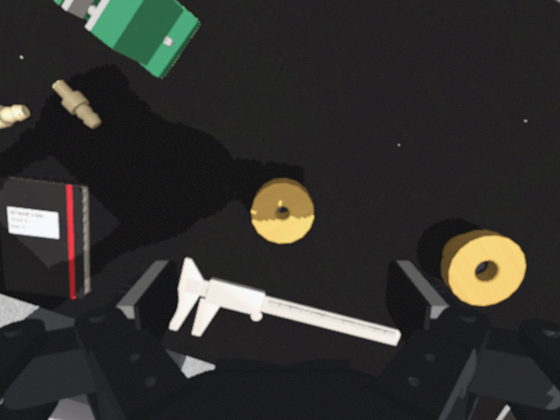

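The slim bushing's hole is at (282,211) and the wide bushing is well clear at (483,267). The callipers are out of the fingers' way. I'm descending now.

Request:
carry_out(
  targets=[
    {"gripper": 100, "dp": [2, -1.5, -40], "angular": [0, 0, 0]},
    {"gripper": 100, "dp": [0, 0, -40], "angular": [0, 0, 0]},
    {"gripper": 100, "dp": [0, 0, -30], "angular": [0, 0, 0]},
    {"gripper": 100, "dp": [0, 0, -14], "angular": [0, 0, 0]},
    {"gripper": 100, "dp": [0, 0, 0], "angular": [0, 0, 0]},
    {"gripper": 30, "dp": [0, 0, 0], "angular": [0, 0, 0]},
    {"gripper": 30, "dp": [0, 0, 0], "angular": [0, 0, 0]},
    {"gripper": 30, "dp": [0, 0, 0], "angular": [0, 0, 0]},
    {"gripper": 30, "dp": [0, 0, 0], "angular": [0, 0, 0]},
    {"gripper": 30, "dp": [0, 0, 0], "angular": [0, 0, 0]},
  ],
)

```text
time: 2.65
tool_pos: [0.4533, -0.1574, 0.0185]
eef_rot: [3.086, 0.584, 0.002]
wrist_force: [-1.6, 2.0, 7.0]
width: 0.501
finger_force: 59.7
```

Request:
carry_out(
  targets=[
    {"gripper": 20, "dp": [0, 0, 0], "angular": [0, 0, 0]},
    {"gripper": 20, "dp": [0, 0, 0], "angular": [0, 0, 0]},
  ],
)

```text
time: 2.9
tool_pos: [0.4534, -0.1574, 0.0185]
eef_rot: [3.086, 0.584, 0.003]
wrist_force: [-1.0, 0.9, 7.3]
width: 0.5
finger_force: 59.7
```

Request:
carry_out(
  targets=[
    {"gripper": 20, "dp": [0, 0, 25], "angular": [0, 0, 0]},
    {"gripper": 20, "dp": [0, 0, 50], "angular": [0, 0, 0]},
    {"gripper": 20, "dp": [0, 0, 50], "angular": [0, 0, 0]},
    {"gripper": 20, "dp": [-4, 45, 10], "angular": [0, 0, 0]},
    {"gripper": 20, "dp": [-5, 50, 0], "angular": [0, 0, 0]},
    {"gripper": 20, "dp": [-5, 50, 0], "angular": [0, 0, 0]},
    {"gripper": 20, "dp": [-5, 50, 0], "angular": [0, 0, 0]},
    {"gripper": 20, "dp": [-5, 50, 0], "angular": [0, 0, 0]},
    {"gripper": 20, "dp": [-5, 45, 0], "angular": [0, 0, 0]},
    {"gripper": 20, "dp": [-1, 22, 0], "angular": [0, 0, 0]},
  ],
)

```text
time: 4.15
tool_pos: [0.422, 0.1568, 0.1527]
eef_rot: [-3.086, -0.588, -0.001]
wrist_force: [0.2, -0.5, -1.9]
width: 0.5
finger_force: 61.5
```

Request:
carry_out(
  targets=[
    {"gripper": 20, "dp": [0, 0, 0], "angular": [0, 0, 0]},
    {"gripper": 20, "dp": [0, 0, 0], "angular": [0, 0, 0]},
  ],
)

```text
time: 4.4
tool_pos: [0.4227, 0.1542, 0.1524]
eef_rot: [3.086, 0.584, 0.0]
wrist_force: [1.0, -0.2, -1.1]
width: 0.503
finger_force: 61.5
```

Run:
```python
from h import *
s=robot.state();c=cam('wrist');im=robot.grab_frame('wrist');cv2.imwrite('pics/e.png',im)
print(s['time'],s['tool_pos'],s['eef_rot'],s['wrist_force'],s['width'])
np.save('e.npy',np.array(list(c),dtype=object),allow_pickle=True)
print(proj(c,[.507,.187,.055]))
```

```text
4.4 [0.42266739 0.15421958 0.15242628] [3.08635602e+00 5.83972556e-01 4.95725743e-05] [ 1.00782768 -0.16859849 -1.10478548] 0.5026003745605954
[280.02949732  76.40569901]
```

View pics/e.png

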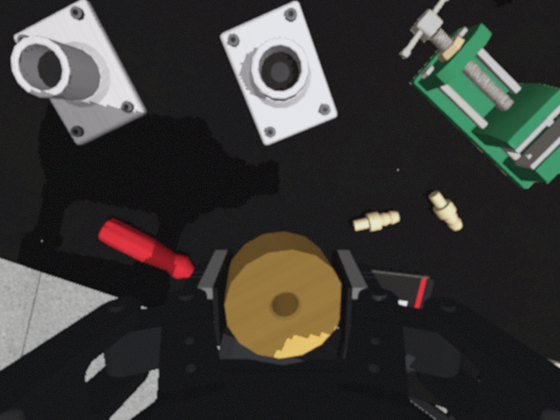

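The bore mouth is at about (280,69), and the held bushing's hole is at about (286,304). I'll fit both of them.

```bash
cat >> h.py <<'E'
def blob(im,seed,thr,r):
    g=cv2.GaussianBlur(cv2.cvtColor(im,cv2.COLOR_BGR2GRAY),(3,3),0)
    m=(g<thr).astype(np.uint8)*255; k=np.zeros_like(m); cv2.circle(k,seed,r,255,-1); m&=k
    n,l=cv2.connectedComponents(m); 
    cs=cv2.findContours((l==l[seed[1],seed[0]]).astype(np.uint8),cv2.RETR_EXTERNAL,cv2.CHAIN_APPROX_NONE)[0]
    return cv2.fitEllipse(cv2.convexHull(max(cs,key=len)))
E
python3 - <<'E'
from h import *
im=cv2.imread('pics/e.png');c=cam('wrist');s=robot.state()
g=cv2.cvtColor(im,cv2.COLOR_BGR2GRAY);print(g[69,240:320:2],g[30:110:2,280],g[304,260:310:2])
for t in(110,140,170):
    e=blob(im,(280,72),t,30);print(t,e,onz(c,*e[0],.055))
z=s['tool_pos'][2]+.0295
for t in (70,80,90):
    e=blob(im,(286,304),t,22);print(t,e,onz(c,*e[0],z))
print(s['tool_pos'])
E
```

```text
[205 155 155 157 156 146 215 229 227 165 103  48  43  44  45  49  69  72
  72  74  73  73  74  75  67  45  41  26  26  51 101 208 229 228 203 214
 229 229 229 230] [229 229 229 219 223 229 229 188  89  88  85  54  45  44  43  45  65  73
  73  73  74  73  74  73  74  73  54  44  43  32 107 221 230 228 174 128
 198 180 181 217] [122 123 121 120 120 103  78  70  73  75  76  78  78  78  80  80  79  77
  74  94 112 122 124 124 125]
110 ((279.9935607910156, 68.0374526977539), (40.184417724609375, 44.1324577331543), 5.504204750061035) [0.51183383 0.18854751 0.055     ]
140 ((279.6993713378906, 67.86315155029297), (41.706520080566406, 45.41555404663086), 0.22676095366477966) [0.51186255 0.18876219 0.055     ]
170 ((279.5957946777344, 67.79879760742188), (43.1595344543457, 46.293365478515625), 0.5396481156349182) [0.51187434 0.18883841 0.055     ]Traceback (most recent call last):
  File "<stdin>", line 8, in <module>
  File "h.py", line 17, in blob
    return cv2.fitEllipse(cv2.convexHull(max(cs,key=len)))
           ~~~~~~~~~~~~~~^^^^^^^^^^^^^^^^^^^^^^^^^^^^^^^^^
cv2.error: OpenCV(4.12.0) /io/opencv/modules/imgproc/src/shapedescr.cpp:361: error: (-201:Incorrect size of input array) There should be at least 5 points to fit the ellipse in function 'fitEllipseNoDirect'
```

Run:
```python
from h import *
im=cv2.imread('pics/e.png');c=cam('wrist');s=robot.state()
z=s['tool_pos'][2]+.0295
for t in (88,95,105):
    e=blob(im,(286,304),t,22);print(t,e,onz(c,*e[0],z))
print(s['tool_pos'])
for n,f,sd in(('top','b',(204,199)),('scene','a',None)):
    q=cam(n);im=cv2.imread(f'pics/{f}.png');p=proj(q,[.51,.188,.055]);print(n,p)
    sd=sd or tuple(int(x) for x in p.round())
    for t in(110,140):
        e=blob(im,sd,t,9);print(e,onz(q,*e[0],.055))
```

```text
88 ((284.5513000488281, 304.1011962890625), (21.746044158935547, 26.172176361083984), 72.25918579101562) [0.42335558 0.15163053 0.18189867]
95 ((284.54608154296875, 304.0434265136719), (23.09072494506836, 27.388519287109375), 69.89115142822266) [0.42337668 0.15164086 0.18189867]
105 ((284.5218811035156, 304.084716796875), (24.42074203491211, 29.126718521118164), 72.15430450439453) [0.42335791 0.15164291 0.18189867]
[0.42276679 0.15398042 0.15239867]
top [203.85988851 197.99903263]
((203.56692504882812, 198.03274536132812), (6.55471134185791, 7.2235212326049805), 79.71322631835938) [0.50989222 0.18884427 0.055     ]
((203.7017364501953, 198.11485290527344), (7.4675612449646, 7.956733703613281), 31.729660034179688) [0.50965432 0.18844705 0.055     ]
scene [235.21536117 253.80188083]Traceback (most recent call last):
  File "<stdin>", line 11, in <module>
  File "h.py", line 17, in blob
    return cv2.fitEllipse(cv2.convexHull(max(cs,key=len)))
           ~~~~~~~~~~~~~~^^^^^^^^^^^^^^^^^^^^^^^^^^^^^^^^^
cv2.error: OpenCV(4.12.0) /io/opencv/modules/imgproc/src/shapedescr.cpp:361: error: (-201:Incorrect size of input array) There should be at least 5 points to fit the ellipse in function 'fitEllipseNoDirect'
```

Request:
carry_out(
  targets=[
    {"gripper": 20, "dp": [30, 12, 0], "angular": [0, 0, 0]},
    {"gripper": 20, "dp": [30, 12, 0], "angular": [0, 0, 0]},
    {"gripper": 20, "dp": [20, 8, 0], "angular": [0, 0, 0]},
    {"gripper": 20, "dp": [8, 4, 0], "angular": [0, 0, 0]},
    {"gripper": 20, "dp": [0, 0, -30], "angular": [0, 0, 0]},
    {"gripper": 20, "dp": [0, 0, -25], "angular": [0, 0, 0]},
    {"gripper": 20, "dp": [0, 0, -15], "angular": [0, 0, 0]},
    {"gripper": 20, "dp": [0, 0, 0], "angular": [0, 0, 0]},
    {"gripper": 20, "dp": [0, 0, 0], "angular": [0, 0, 0]},
  ],
)

```text
time: 5.58
tool_pos: [0.5113, 0.1907, 0.0832]
eef_rot: [3.087, 0.583, 0.002]
wrist_force: [0.1, -0.1, -1.7]
width: 0.504
finger_force: 61.5
```

Run:
```python
from h import *
s=robot.state();print(s['time'],s['tool_pos'],s['wrist_force'])
P=[]
for n in('scene','top'):
    im=robot.grab_frame(n);c=cam(n);u,v=proj(c,[.511,.189,.065]).astype(int)
    print(n,u,v)
    P.append(cv2.resize(im[v-35:v+35,u-35:u+35],(400,400),interpolation=cv2.INTER_CUBIC))
    cv2.imwrite('pics/f_%s.png'%n,im)
cv2.imwrite('pics/f.png',np.hstack(P))
```

```text
5.575 [0.51130612 0.19070758 0.08323818] [ 0.07496301 -0.10861457 -1.74991969]
scene 234 251
top 203 197
```

View pics/f.png

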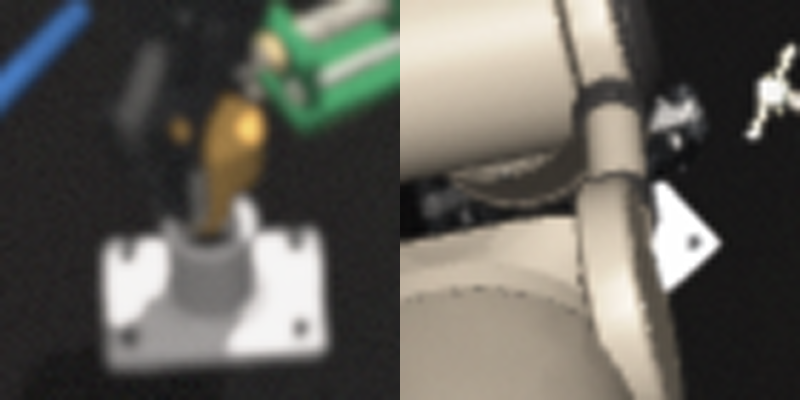

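In the scene view (left half of the crop), the tapered nose is right over the bore. I'll lower it slowly and watch the force.

Request:
carry_out(
  targets=[
    {"gripper": 20, "dp": [0, 0, -4], "angular": [0, 0, 0]},
    {"gripper": 20, "dp": [0, 0, -3], "angular": [0, 0, 0]},
    {"gripper": 20, "dp": [0, 0, -2], "angular": [0, 0, 0]},
    {"gripper": 20, "dp": [0, 0, -2], "angular": [0, 0, 0]},
    {"gripper": 20, "dp": [0, 0, -2], "angular": [0, 0, 0]},
    {"gripper": 20, "dp": [0, 0, 0], "angular": [0, 0, 0]},
  ],
)

```text
time: 6.42
tool_pos: [0.5118, 0.1911, 0.0711]
eef_rot: [-3.087, -0.584, -0.005]
wrist_force: [-2.7, 0.8, 12.6]
width: 0.503
finger_force: 63.1
```

Request:
carry_out(
  targets=[
    {"gripper": 20, "dp": [0, 0, 2], "angular": [0, 0, 0]},
    {"gripper": 20, "dp": [-2.5, 0.5, 0], "angular": [0, 0, 0]},
    {"gripper": 20, "dp": [0, 0, -1], "angular": [0, 0, 0]},
    {"gripper": 20, "dp": [0, 0, -1], "angular": [0, 0, 0]},
    {"gripper": 20, "dp": [0, 0, 0], "angular": [0, 0, 0]},
  ],
)

```text
time: 7.05
tool_pos: [0.5104, 0.1913, 0.0714]
eef_rot: [3.086, 0.584, 0.009]
wrist_force: [1.4, -2.4, 13.4]
width: 0.5
finger_force: 62.9
```

Request:
carry_out(
  targets=[
    {"gripper": 20, "dp": [0, 0, 2], "angular": [0, 0, 0]},
    {"gripper": 20, "dp": [0.5, -2.5, 0], "angular": [0, 0, 0]},
    {"gripper": 20, "dp": [0, 0, 0], "angular": [0, 0, 0]},
    {"gripper": 20, "dp": [0, 0, -1], "angular": [0, 0, 0]},
    {"gripper": 20, "dp": [0, 0, -1], "angular": [0, 0, 0]},
    {"gripper": 20, "dp": [0, 0, 0], "angular": [0, 0, 0]},
  ],
)

```text
time: 7.8
tool_pos: [0.5101, 0.189, 0.0707]
eef_rot: [-3.087, -0.584, -0.006]
wrist_force: [2.7, 0.2, 11.7]
width: 0.498
finger_force: 62.9
```

Request:
carry_out(
  targets=[
    {"gripper": 20, "dp": [0, 0, 2], "angular": [0, 0, 0]},
    {"gripper": 20, "dp": [1.5, -1.5, 0], "angular": [0, 0, 0]},
    {"gripper": 20, "dp": [0, 0, 0], "angular": [0, 0, 0]},
    {"gripper": 20, "dp": [0, 0, -1], "angular": [0, 0, 0]},
    {"gripper": 20, "dp": [0, 0, -1], "angular": [0, 0, 0]},
    {"gripper": 20, "dp": [0, 0, 0], "angular": [0, 0, 0]},
  ],
)

```text
time: 8.55
tool_pos: [0.5102, 0.1871, 0.0692]
eef_rot: [3.087, 0.584, -0.0]
wrist_force: [2.8, -0.4, 0.3]
width: 0.501
finger_force: 61.6
```

Run:
```python
from h import *
s=robot.state();print(s['time'],s['tool_pos'],s['wrist_force'],s['torque'],s['eef_rot'])
im=robot.grab_frame('scene');cv2.imwrite('pics/g_s.png',im)
w=robot.grab_frame('wrist')
cv2.imwrite('pics/g.png',np.hstack([cv2.resize(im[205:285,195:275],(400,400),interpolation=cv2.INTER_CUBIC),cv2.resize(w[200:400,180:380],(400,400))]))
```

```text
8.55 [0.51024976 0.18711181 0.06916435] [ 2.84245924 -0.39314926  0.25652778] [-0.07168122 -0.58724683 -0.02289692] [ 3.08658167e+00  5.83765968e-01 -1.55711177e-04]
```

View pics/g.png

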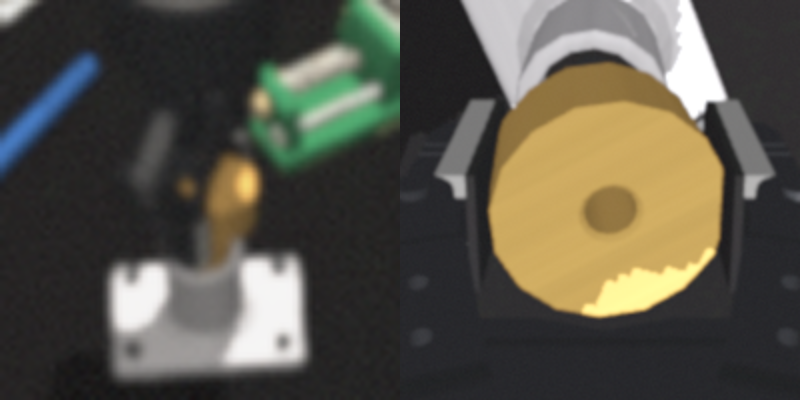

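The nose has dropped in: vertical force is near zero, with a remaining side force toward +x. I'll ease that way and go on down.

Request:
carry_out(
  targets=[
    {"gripper": 20, "dp": [1.5, 0, 0], "angular": [0, 0, 0]},
    {"gripper": 20, "dp": [0, 0, -1], "angular": [0, 0, 0]},
    {"gripper": 20, "dp": [0, 0, -1], "angular": [0, 0, 0]},
    {"gripper": 20, "dp": [0, 0, -1], "angular": [0, 0, 0]},
    {"gripper": 20, "dp": [0, 0, 0], "angular": [0, 0, 0]},
  ],
)

```text
time: 9.28
tool_pos: [0.5117, 0.1873, 0.0663]
eef_rot: [3.087, 0.584, -0.0]
wrist_force: [1.4, -0.1, -1.4]
width: 0.504
finger_force: 61.5
```

Request:
carry_out(
  targets=[
    {"gripper": 20, "dp": [0.5, 0, -1], "angular": [0, 0, 0]},
    {"gripper": 20, "dp": [0, 0, -1.5], "angular": [0, 0, 0]},
    {"gripper": 20, "dp": [0, 0, -1.5], "angular": [0, 0, 0]},
    {"gripper": 20, "dp": [0, 0, -1.5], "angular": [0, 0, 0]},
    {"gripper": 20, "dp": [0, 0, -1.5], "angular": [0, 0, 0]},
    {"gripper": 20, "dp": [0, 0, 0], "angular": [0, 0, 0]},
  ],
)

```text
time: 10.02
tool_pos: [0.5124, 0.1874, 0.0593]
eef_rot: [-3.087, -0.584, -0.001]
wrist_force: [3.3, 0.7, -0.6]
width: 0.499
finger_force: 61.5
```

Request:
carry_out(
  targets=[
    {"gripper": 20, "dp": [1, 0.3, 0], "angular": [0, 0, 0]},
    {"gripper": 20, "dp": [0, 0, -1], "angular": [0, 0, 0]},
    {"gripper": 20, "dp": [0, 0, -1], "angular": [0, 0, 0]},
    {"gripper": 20, "dp": [0, 0, -1], "angular": [0, 0, 0]},
    {"gripper": 20, "dp": [0, 0, -1], "angular": [0, 0, 0]},
    {"gripper": 20, "dp": [0, 0, 0], "angular": [0, 0, 0]},
  ],
)

```text
time: 10.78
tool_pos: [0.5131, 0.1878, 0.0555]
eef_rot: [-3.087, -0.584, 0.0]
wrist_force: [-0.9, 3.9, 4.1]
width: 0.5
finger_force: 61.9
```

Request:
carry_out(
  targets=[
    {"gripper": 20, "dp": [-0.2, 0.7, 0], "angular": [0, 0, 0]},
    {"gripper": 20, "dp": [0, 0, -0.7], "angular": [0, 0, 0]},
    {"gripper": 20, "dp": [0, 0, -0.7], "angular": [0, 0, 0]},
    {"gripper": 20, "dp": [0, 0, -0.7], "angular": [0, 0, 0]},
    {"gripper": 20, "dp": [0, 0, -0.7], "angular": [0, 0, 0]},
    {"gripper": 20, "dp": [0, 0, -0.7], "angular": [0, 0, 0]},
    {"gripper": 20, "dp": [0, 0, 0], "angular": [0, 0, 0]},
  ],
)

```text
time: 11.65
tool_pos: [0.5135, 0.1882, 0.0536]
eef_rot: [3.086, 0.584, 0.003]
wrist_force: [-4.1, -0.1, 17.2]
width: 0.503
finger_force: 62.8
```

Request:
carry_out(
  targets=[
    {"gripper": 20, "dp": [-0.8, 0, 0], "angular": [0, 0, 0]},
    {"gripper": 20, "dp": [0, 0, -0.5], "angular": [0, 0, 0]},
    {"gripper": 20, "dp": [0, 0, -0.5], "angular": [0, 0, 0]},
    {"gripper": 20, "dp": [0, 0, -0.5], "angular": [0, 0, 0]},
    {"gripper": 20, "dp": [0, 0, -0.5], "angular": [0, 0, 0]},
    {"gripper": 20, "dp": [0, 0, 0], "angular": [0, 0, 0]},
  ],
)

```text
time: 12.4
tool_pos: [0.5135, 0.1882, 0.0527]
eef_rot: [3.086, 0.584, 0.006]
wrist_force: [-5.4, -0.8, 24.8]
width: 0.501
finger_force: 64.3
```

Request:
carry_out(
  targets=[
    {"gripper": 20, "dp": [-1, -0.2, 0], "angular": [0, 0, 0]},
    {"gripper": 20, "dp": [0, 0, 0], "angular": [0, 0, 0]},
    {"gripper": 20, "dp": [0, 0, 0], "angular": [0, 0, 0]},
    {"gripper": 20, "dp": [0, 0, 0], "angular": [0, 0, 0]},
  ],
)

```text
time: 12.9
tool_pos: [0.5134, 0.1882, 0.0527]
eef_rot: [3.086, 0.584, 0.009]
wrist_force: [-1.9, 0.1, 21.9]
width: 0.499
finger_force: 63.9
```

Run:
```python
from h import *
s=robot.state();print(s['time'],s['tool_pos'],s['wrist_force'],s['torque'],s['eef_rot'])
im=robot.grab_frame('scene')
w=robot.grab_frame('wrist')
cv2.imwrite('pics/i_w.png',w)
cv2.imwrite('pics/i.png',np.hstack([cv2.resize(im[205:285,195:275],(400,400),interpolation=cv2.INTER_CUBIC),cv2.resize(w[200:400,180:380],(400,400))]))
```

```text
12.9 [0.51344442 0.18819733 0.0527479 ] [-1.86936717  0.12206706 21.91708546] [-0.04786205  0.34458831  0.10342067] [3.08633767 0.58395148 0.00944374]
```

View pics/i.png

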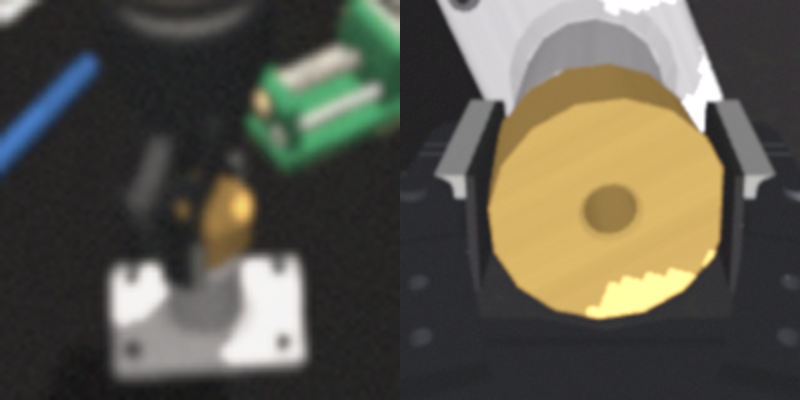

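The bushing is in the bore with its collar about 7 mm above the rim. It is binding, with 22 N on it and no motion. I'll release it so the side load goes, then push from above with shut fingers.

Request:
carry_out(
  targets=[
    {"gripper": 100, "dp": [0, 0, 0.5], "angular": [0, 0, 0]},
    {"gripper": 100, "dp": [0, 0, 0], "angular": [0, 0, 0]},
    {"gripper": 100, "dp": [0, 0, 0], "angular": [0, 0, 0]},
    {"gripper": 100, "dp": [0, 0, 0], "angular": [0, 0, 0]},
    {"gripper": 100, "dp": [0, 0, 0], "angular": [0, 0, 0]},
    {"gripper": 100, "dp": [0, 0, 20], "angular": [0, 0, 0]},
    {"gripper": 100, "dp": [0, 0, 30], "angular": [0, 0, 0]},
    {"gripper": 0, "dp": [0, 0, 15], "angular": [0, 0, 0]},
    {"gripper": 0, "dp": [0, 0, 0], "angular": [0, 0, 0]},
    {"gripper": 0, "dp": [0, 0, 0], "angular": [0, 0, 0]},
  ],
)

```text
time: 14.25
tool_pos: [0.5106, 0.1879, 0.1143]
eef_rot: [3.087, 0.584, -0.003]
wrist_force: [0.3, 0.2, 0.3]
width: 0.38
finger_force: 0.0
```

Request:
carry_out(
  targets=[
    {"gripper": 0, "dp": [0, 0, 0], "angular": [0, 0, 0]},
    {"gripper": 0, "dp": [0, 0, 0], "angular": [0, 0, 0]},
    {"gripper": 0, "dp": [0, 0, 0], "angular": [0, 0, 0]},
    {"gripper": 0, "dp": [0, 0, 0], "angular": [0, 0, 0]},
    {"gripper": 0, "dp": [0, 0, 0], "angular": [0, 0, 0]},
  ],
)

```text
time: 14.88
tool_pos: [0.5112, 0.1881, 0.1153]
eef_rot: [3.087, 0.584, 0.0]
wrist_force: [-0.4, 0.3, 0.1]
width: 0.001
finger_force: 0.0
```

Run:
```python
from h import *
s=robot.state();c=cam('wrist');print(s['time'],s['tool_pos'],s['wrist_force'],s['width'])
w=robot.grab_frame('wrist');cv2.imwrite('pics/j.png',w)
print(proj(c,[.5115,.1882,.0822]))
```

```text
14.875 [0.51124229 0.18806704 0.11531489] [-0.38222826  0.25634278  0.13362979] 0.0010245146015238204
[279.11539233 242.08162468]
```

View pics/j.png

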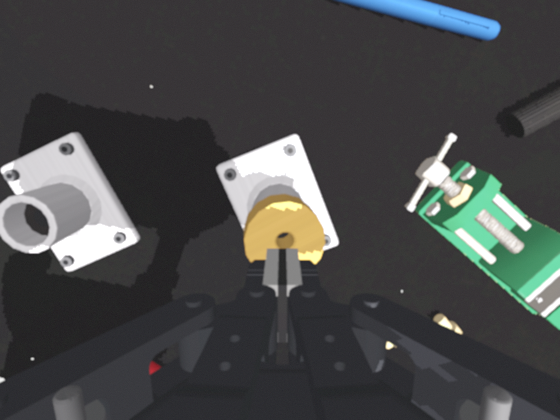

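The bushing stands upright in the bore, with its hole at (285,240) and the shut fingers above its centre. I'm pushing down.

Request:
carry_out(
  targets=[
    {"gripper": 0, "dp": [1, 0, -15], "angular": [0, 0, 0]},
    {"gripper": 0, "dp": [0, 0, -12], "angular": [0, 0, 0]},
    {"gripper": 0, "dp": [0, 0, -3], "angular": [0, 0, 0]},
    {"gripper": 0, "dp": [0, 0, -1.5], "angular": [0, 0, 0]},
    {"gripper": 0, "dp": [0, 0, -1], "angular": [0, 0, 0]},
    {"gripper": 0, "dp": [0, 0, -1], "angular": [0, 0, 0]},
    {"gripper": 0, "dp": [0, 0, 0], "angular": [0, 0, 0]},
  ],
)

```text
time: 15.8
tool_pos: [0.5121, 0.1886, 0.0834]
eef_rot: [-3.086, -0.584, -0.001]
wrist_force: [-5.1, 0.2, 11.6]
width: 0.004
finger_force: 5.7
```

Request:
carry_out(
  targets=[
    {"gripper": 0, "dp": [-0.5, 0, -0.5], "angular": [0, 0, 0]},
    {"gripper": 0, "dp": [0, 0, -0.7], "angular": [0, 0, 0]},
    {"gripper": 0, "dp": [0, 0, -0.7], "angular": [0, 0, 0]},
    {"gripper": 0, "dp": [0, 0, -0.7], "angular": [0, 0, 0]},
    {"gripper": 0, "dp": [0, 0, -0.7], "angular": [0, 0, 0]},
    {"gripper": 0, "dp": [0, 0, -0.7], "angular": [0, 0, 0]},
  ],
)

```text
time: 16.55
tool_pos: [0.5119, 0.1893, 0.0808]
eef_rot: [-3.085, -0.584, -0.004]
wrist_force: [-6.6, 3.3, 22.1]
width: -0.001
finger_force: 11.0
```

Request:
carry_out(
  targets=[
    {"gripper": 0, "dp": [-1, 0.5, -0.5], "angular": [0, 0, 0]},
    {"gripper": 0, "dp": [0, 0, -0.7], "angular": [0, 0, 0]},
    {"gripper": 0, "dp": [0, 0, -0.7], "angular": [0, 0, 0]},
    {"gripper": 0, "dp": [0, 0, -0.7], "angular": [0, 0, 0]},
    {"gripper": 0, "dp": [0, 0, -0.7], "angular": [0, 0, 0]},
    {"gripper": 0, "dp": [0, 0, -0.7], "angular": [0, 0, 0]},
  ],
)

```text
time: 17.3
tool_pos: [0.511, 0.19, 0.0764]
eef_rot: [-3.085, -0.583, -0.005]
wrist_force: [-7.0, 5.0, 19.2]
width: 0.001
finger_force: 9.3
```

Request:
carry_out(
  targets=[
    {"gripper": 0, "dp": [0, 0, -0.7], "angular": [0, 0, 0]},
    {"gripper": 0, "dp": [0, 0, -0.7], "angular": [0, 0, 0]},
    {"gripper": 0, "dp": [0, 0, -0.7], "angular": [0, 0, 0]},
    {"gripper": 0, "dp": [0, 0, -0.7], "angular": [0, 0, 0]},
    {"gripper": 0, "dp": [0, 0, 0], "angular": [0, 0, 0]},
  ],
)

```text
time: 17.92
tool_pos: [0.5103, 0.1909, 0.0751]
eef_rot: [-3.084, -0.583, -0.004]
wrist_force: [-14.1, 7.7, 32.1]
width: 0.001
finger_force: 15.9
```

Request:
carry_out(
  targets=[
    {"gripper": 0, "dp": [0, 0, 4], "angular": [0, 0, 0]},
    {"gripper": 0, "dp": [0, 0, 20], "angular": [0, 0, 0]},
    {"gripper": 0, "dp": [-20, -8, 25], "angular": [0, 0, 0]},
    {"gripper": 0, "dp": [-40, -16, 0], "angular": [0, 0, 0]},
    {"gripper": 0, "dp": [-40, -16, 0], "angular": [0, 0, 0]},
    {"gripper": 0, "dp": [0, 0, 0], "angular": [0, 0, 0]},
    {"gripper": 0, "dp": [0, 0, 0], "angular": [0, 0, 0]},
  ],
)

```text
time: 18.8
tool_pos: [0.4119, 0.1486, 0.1205]
eef_rot: [3.087, 0.583, 0.003]
wrist_force: [0.9, -0.5, -0.6]
width: -0.0
finger_force: 0.0
```

Run:
```python
from h import *
s=robot.state();c=cam('wrist');print(s['time'],s['tool_pos'],s['wrist_force'])
w=robot.grab_frame('wrist');im=robot.grab_frame('scene')
p=proj(c,[.512,.188,.065]).astype(int);print(p)
u,v=max(p[0]-60,0),max(p[1]-60,0)
m=cv2.inRange(cv2.cvtColor(w,cv2.COLOR_BGR2HSV),(12,90,50),(35,255,255))
k,l,st,ce=cv2.connectedComponentsWithStats(m)
for i in range(1,k):
    if st[i,4]>300: print(st[i],ce[i].round(1),onz(c,*ce[i],.072).round(4))
cv2.imwrite('pics/k.png',np.hstack([cv2.resize(im[205:285,195:275],(400,400),interpolation=cv2.INTER_CUBIC),cv2.resize(w[v:v+120,u:u+120],(400,400),interpolation=cv2.INTER_CUBIC)]))
```

```text
18.8 [0.41194351 0.1486432  0.12049702] [ 0.88943329 -0.45395055 -0.59658488]
[278  32]
[ 233    0   90   79 5659] [276.8  34.5] [0.5096 0.1881 0.072 ]
```

View pics/k.png

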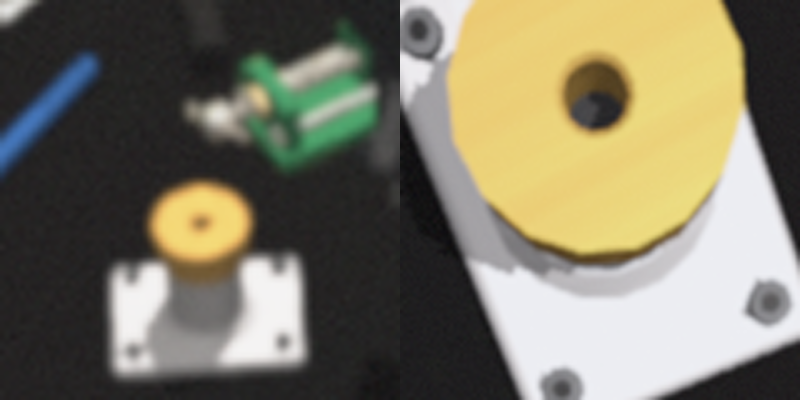

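The bushing is in the bore, with the collar at or very near the rim. I'll push once more on its centre, harder, to make sure it is seated.

Request:
carry_out(
  targets=[
    {"gripper": 0, "dp": [40, 16, 0], "angular": [0, 0, 0]},
    {"gripper": 0, "dp": [40, 16, 0], "angular": [0, 0, 0]},
    {"gripper": 0, "dp": [19, 7, -15], "angular": [0, 0, 0]},
    {"gripper": 0, "dp": [0, 0, -20], "angular": [0, 0, 0]},
    {"gripper": 0, "dp": [0, 0, -7], "angular": [0, 0, 0]},
    {"gripper": 0, "dp": [0, 0, -1.5], "angular": [0, 0, 0]},
    {"gripper": 0, "dp": [0, 0, 0], "angular": [0, 0, 0]},
  ],
)

```text
time: 19.77
tool_pos: [0.5101, 0.1876, 0.0771]
eef_rot: [3.087, 0.584, 0.002]
wrist_force: [0.1, -0.3, -0.8]
width: -0.001
finger_force: 0.0
```

Request:
carry_out(
  targets=[
    {"gripper": 0, "dp": [0, 0, -1.5], "angular": [0, 0, 0]},
    {"gripper": 0, "dp": [0, 0, -1], "angular": [0, 0, 0]},
    {"gripper": 0, "dp": [0, 0, -1], "angular": [0, 0, 0]},
    {"gripper": 0, "dp": [0, 0, 0], "angular": [0, 0, 0]},
  ],
)

```text
time: 20.27
tool_pos: [0.5101, 0.1876, 0.075]
eef_rot: [3.087, 0.584, 0.003]
wrist_force: [-4.0, -1.6, 13.8]
width: -0.004
finger_force: 6.8
```

Request:
carry_out(
  targets=[
    {"gripper": 0, "dp": [0, 0, -1], "angular": [0, 0, 0]},
    {"gripper": 0, "dp": [0, 0, -1], "angular": [0, 0, 0]},
    {"gripper": 0, "dp": [0, 0, -1], "angular": [0, 0, 0]},
    {"gripper": 0, "dp": [0, 0, -1], "angular": [0, 0, 0]},
    {"gripper": 0, "dp": [0, 0, -1], "angular": [0, 0, 0]},
    {"gripper": 0, "dp": [0, 0, 0], "angular": [0, 0, 0]},
  ],
)

```text
time: 21.02
tool_pos: [0.5102, 0.1876, 0.0747]
eef_rot: [3.086, 0.585, 0.007]
wrist_force: [-18.0, -4.3, 52.9]
width: -0.002
finger_force: 26.5
```

The collar holds solid at z = 0.0747 under 53 N, against an expected 0.075 when seated. I'm backing off and handing in.

Request:
carry_out(
  targets=[
    {"gripper": 0, "dp": [0, 0, 5], "angular": [0, 0, 0]},
    {"gripper": 0, "dp": [0, 0, 20], "angular": [0, 0, 0]},
    {"gripper": 0, "dp": [0, 0, 40], "angular": [0, 0, 0]},
    {"gripper": 0, "dp": [-20, -8, 30], "angular": [0, 0, 0]},
    {"gripper": 0, "dp": [-40, -16, 0], "angular": [0, 0, 0]},
    {"gripper": 0, "dp": [-30, -12, 0], "angular": [0, 0, 0]},
    {"gripper": 0, "dp": [0, 0, 0], "angular": [0, 0, 0]},
    {"gripper": 0, "dp": [0, 0, 0], "angular": [0, 0, 0]},
  ],
)

```text
time: 22.02
tool_pos: [0.4206, 0.1517, 0.1634]
eef_rot: [3.087, 0.584, 0.003]
wrist_force: [-0.1, -0.4, 0.9]
width: 0.001
finger_force: 0.0
```

Run:
```python
from h import *
c=cam('wrist');w=robot.grab_frame('wrist');print(robot.state()['wrist_force'])
m=cv2.inRange(cv2.cvtColor(w,cv2.COLOR_BGR2HSV),(12,90,50),(35,255,255))
k,l,st,ce=cv2.connectedComponentsWithStats(m)
for i in range(1,k):
    if st[i,4]>300: print(st[i],onz(c,*ce[i],.072).round(4))
print(robot.close_job())
```

```text
[0.16906377 0.13826538 0.26489191]
[ 242   24   69   76 3950] [0.5122 0.1896 0.072 ]
the job is handed in; nothing more can be done
None
```

I pressed the slim bushing home and let go, and the job is handed in at about 22 s: the collar held solid at the expected seated height under 53 N, the wide bushing was never touched, and no verdict came back.

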